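# Hasp and pin on the candle shop's stock cabinet

### The arm

A 6-joint arm with a two-finger parallel gripper is mounted at the origin on the work surface. World frame = base frame: x ahead of the robot, y to its left, z up, the work surface at z = 0. Lengths are in m, angles in degrees, forces in N, time in s.
With the tool pointing down it reaches from about 0.375 to 0.9 m from the base axis. Payload 3.1 kg.
Tool frame: the origin (TCP) lies midway between the tips of the shut fingers; the grasp point (between the pads) lies 19 mm behind it; z points along the fingers, y is the line along which they close (so a half turn about z gives the same grasp; the last joint's range is limited). The gripper opens to 87 mm and grips with 3 to 60 N. Pads are 19 mm wide; open, the fingers measure 117 mm over their backs; the gripper's body (75 mm by 190 mm) begins 51 mm behind the grasp point.
Start: joints at [-78.696, 30.224, 82.088, -0, 67.689, -10.227], TCP at [0.229, -0.581, 0.223] pointing down, gripper open.
Joint ranges: [-176.69, 176.69], [-43.24, 126.21], [12.49, 139.97], [-82, 262], [0, 151.66], [-163.58, 163.58]. Speed limits (degrees/s): [159.86, 159.86, 180, 180, 180, 180].

### API

Orientations are given as a 3x3 rotation matrix whose columns are the frame's x, y, z axes.
In Python, from rig import bot, capture gives the robot as it stands.
- The arm moves only by the tool move_tool, called after "Emit:" by a JSON object that holds its "op" and its "data", one argument or row to a line. Schema: {"type":"object","properties":{"plan":{"type":"object","properties":{"x":{"type":"array","items":{"type":"number"},"minItems":1,"maxItems":20},"y":{"type":"array","items":{"type":"number"},"minItems":1,"maxItems":20},"z":{"type":"array","items":{"type":"number"},"minItems":1,"maxItems":20},"wx":{"type":"array","items":{"type":"number"},"minItems":1,"maxItems":20},"wy":{"type":"array","items":{"type":"number"},"minItems":1,"maxItems":20},"wz":{"type":"array","items":{"type":"number"},"minItems":1,"maxItems":20},"jaw":{"type":"array","items":{"type":"number"},"minItems":1,"maxItems":20}},"additionalProperties":false,"required":["x","y","z","wx","wy","wz","jaw"]},"only":{"type":"string"},"quiet":{"type":"boolean"},"lines":{"type":"string"}},"required":["plan"],"additionalProperties":false}. plan is an object with one list for each field, all of the same length, 1 to 20, a row being the entries at one place: x, y, z (the shift in m), wx, wy, wz (a rotation vector in degrees), jaw (the opening from 0.0 (shut) to 1.0 (fully open)); each row is the pose to reach, as a shift and turn from the pose commanded when the call began, along the tool's axes at that moment; what a row does not reach only later rows make up. A row lasts 1/10 s, in which the tool goes at most 0.05 m and 8.59 degrees, less where a joint would pass 70% of its speed; a pose out of reach is approached as far as the arm can. The fingers move at their own pace and stop on an object; the grip force is fixed at half the most. Time passes only in rows, so rows that do not move let the fingers close. The tool returns the time, the measured TCP pose, the force, the opening and the grip force at its end. only (a regular expression) keeps the lines of the reply that match it, lines (a string "A,B") keeps lines A to B, and quiet returns only ok. Input that does not fit is refused with a message, and nothing moves.
- bot.read_state(): the state, without advancing time (a new reading comes with each control period).
- capture(name): name is "scene" or "top" or "wrist"; returns a dict with "color" (400x640x3 uint8, red, green, blue), "K" (3x3 intrinsics, pixels), "view" (4x4, takes a point from world to camera coordinates); the wrist camera has in their place "mount" (4x4, takes a point from camera to tool coordinates, whose origin is the TCP and whose axes are the flange's). Camera axes: x right, y up, looking along -z (the intrinsics and any distortion apply to the point x, -y, -z); pixel columns grow to the right and rows downward; lengths in m; the calibration is good to about 2 mm. A picture is of the moment at which its call begins: read the wrist's pose just before it. There is no depth.
- bot.hand_in(): hands the job in; it is judged then, once.
The state is a dict: "time_s": time; "joint_positions": joint angles; "qvel": joint speeds; "tau": joint torques, N m; "position": TCP position; "tcp_rot": TCP orientation; "force": force on the tool from outside, world axes, zero at the start; "moment": the same for the moment, N m; "opening": opening from 0.0 (shut) to 1.0 (fully open); "grasp_force": force on a finger pad.
Only numpy, scipy, OpenCV 4.12 (cv2) and the standard library are available. Lean on these libraries where they do the work, as an engineer would, in place of code of your own. Each camera call takes 0.05 s, during which the arm holds its last target. There are 200 camera calls.

### The job

Lock up the small grey stock cabinet: swing its open brass hasp over the staple until it lies flat against the doors, then take the retaining pin out of its wooden block and drop it through the staple loop, in front of the hasp, so that it hangs upright with its collar resting on the loop, and let go. Leave the green candle, the grey gift box and the glass cloche standing where they are.

Things in the scene. Friction and masses are not known exactly. Their poses are not given: they have to be found in the camera images.
- cabinet: Fixed grey two-door cabinet with wooden top, 140 (x) x 240 (y) x 160 (z) mm (its top board 250 mm wide). Origin: centre of its underside. Its own +x points out of the doors, away from the robot; the door face is the plane x = +70 mm. The doors stay shut.
- hasp (a joint): Angle of the brass hasp leaf about its upright hinge line (point hasp_hinge), rad: 0 = shut, pointing to the cabinet's -y, flat along the doors over the staple; 1.57 = straight out along the cabinet's +x; stop at 2.3. Opening turns it anticlockwise seen from above. It stays where left (friction about 0.06 N m), can be pushed shut by a fingertip against its solid end, and stops firmly at 0.
- hasp_hinge (a point): Point on the hasp's upright hinge line, 5 mm in front of the doors, at mid height of the leaf, 130 mm above the counter. Axes as the cabinet's.
- hasp_end (a point): Middle of the hasp leaf's free end edge, 105 mm from the hinge line. The leaf is a brass plate 36 mm high (112 to 148 mm above the counter), 4 mm thick, centred on the hinge line; its slot for the staple runs from 39 to 76 mm from the hinge line and is 12 mm high; from 76 to 105 mm the leaf is solid. Shut, its outer face is 7 mm proud of the doors.
- staple (a point): Where the pin goes: in the staple loop, level with the loop's upper surface, 133.5 mm above the counter, 26 mm in front of the doors, 55 mm from the hinge line to the cabinet's -y. Axes as the cabinet's. The staple is a level U of 7 mm bar, 28 mm wide, 43 mm proud of the doors; its opening, passed vertically, is 14 mm wide (y) and with the hasp shut free from 7 to 36 mm in front of the doors.
- block: Fixed wooden block 60 x 60 x 50 mm (z) with a round, about 13 mm wide hole, 45 mm deep, in the middle of its top, in which the pin stands upright. Origin: centre of its underside. It stands to the left or right of the cabinet.
- pin: Loose retaining pin, 45 to 85 g, upright in the block at the start. Origin: centre of the underside of its collar; z up along the pin. Steel shank 9 mm thick and 40 mm long below the origin, its last 6 mm tapered to 4 mm; collar 26 mm across and 4 mm thick; above it a round wooden grip 14 mm thick from 4 to 49 mm above the origin.
- candle: Bystander: green candle tumbler with a white top, 78 mm across, 87 mm high. Origin: centre of its underside.
- giftbox: Bystander: grey gift box 95 x 95 x 90 mm. Origin: centre of its underside.
- cloche: Bystander: glass dome with a knob on a glass foot 124 mm across, 160 mm high, with a cream candle inside. Origin: centre of its underside.

How it is judged (in metres and radians):
On the way:
1. the hasp lies shut over the staple, with the pin not yet in the loop (value of joint hasp below 0.12 rad and distance between pin and staple above 0.05 m), for 0.2 s.
At the end, for the whole second after the job is handed in: Hasp within 0.12 rad of shut; pin at rest through the loop, tilted under 0.2 rad, origin within 4 mm above / 5 below, 6 mm sideways, 15 mm inwards / 9 outwards of the staple point; candle, gift box, cloche moved under 30 mm and tilted under 0.2 rad (value of joint hasp below 0.12 rad and x of pin in the frame of staple between -0.015 and 0.009 m and y of pin in the frame of staple between -0.006 and 0.006 m and z of pin in the frame of staple between -0.005 and 0.004 m and angle between each of pin, candle, giftbox, cloche's own z axis and vertical below 0.2 rad and linear speed of pin below 0.02 m/s and distance of each of candle, giftbox, cloche from where it was at the start of the episode below 0.03 m); the robot touches nothing.
It fails at once if a bystander (candle, gift box, cloche) is pushed 30 mm or more or knocked over (distance of any of candle, giftbox, cloche from where it was at the start of the episode above 0.03 m or angle between any of candle, giftbox, cloche's own z axis and vertical above 0.5 rad).
It also fails if it takes over 61 s, if anything falls off the work surface, if the arm or the gripper's body presses on something with over 40 N, if the wrist force passes 120 N, or if a joint passes its speed limit or range.

## Working session

There is one attempt and no reset: what is moved stays moved. The work goes in short steps, Python scripts to look and compute and a tool call to move; the robot and the scene stay as the last step left them, time stands still between calls to the robot, and variables do not carry over. Pictures are saved under pics/ and viewed, at most 10 in all, crops included, and the job is handed in when it is done.

```bash
ls; mkdir -p pics; python3 - <<'E'
from rig import bot,capture
import cv2,numpy as np
for n in("scene","top"):
    c=capture(n); cv2.imwrite(f"pics/{n}0.png",c["color"][:,:,::-1]); np.savez(f"{n}0.npz",**{k:v for k,v in c.items() if not isinstance(v,str)})
    print(n,c.keys(),c["K"].tolist(),c["view"].round(3).tolist())
s=bot.read_state();print(s["time_s"],s["position"],np.array(s["tcp_rot"]).round(3).tolist())
E
```

```text
pics
scene dict_keys(['color', 'K', 'view']) [[406.7242176415588, 0.0, 309.8742358405216], [0.0, 406.7242176415588, 197.64436321527006], [0.0, 0.0, 1.0]] [[0.407, 0.913, 0.0, -0.193], [-0.66, 0.294, 0.691, 0.241], [0.631, -0.282, 0.723, -1.485], [0.0, 0.0, 0.0, 1.0]]
top dict_keys(['color', 'K', 'view']) [[443.28256968539495, 0.0, 314.73234880774504], [0.0, 443.28256968539495, 200.56301578225793], [0.0, 0.0, 1.0]] [[0.015, -1.0, 0.006, -0.018], [0.99, 0.016, 0.137, -0.466], [-0.137, 0.004, 0.991, -1.409], [0.0, 0.0, 0.0, 1.0]]
0.1 [ 0.22927562 -0.58074151  0.22166152] [[0.93, 0.367, -0.0], [0.367, -0.93, 0.002], [0.0, -0.002, -1.0]]
```

View pics/scene0.png

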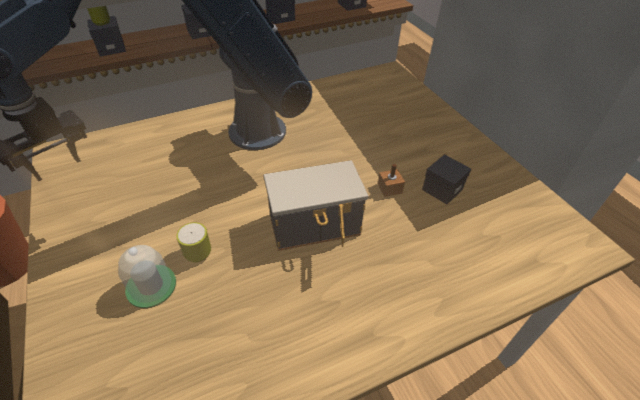

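View pics/top0.png

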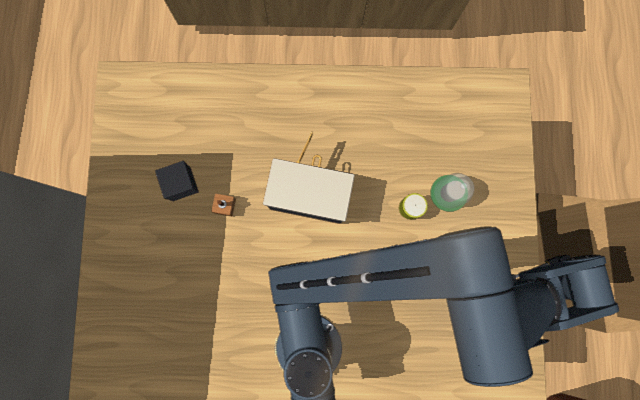

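The scene view shows the cabinet at about (315,205), hasp sticking out at (342,220), staple at (321,217), pin in block at (392,178), gift box at (446,178), candle at (194,242) and cloche at (148,275). In the top view they are: cabinet top (310,190), hasp (300,162) to (312,132), staple (317,160), block (223,205).

```bash
cat > h.py <<'E'
import numpy as np,cv2
def ray(c,uv):
    V=np.array(c["view"]);K=np.array(c["K"]);R=V[:3,:3]
    d=np.linalg.inv(K)@np.array([uv[0],uv[1],1.]); d=R.T@(d*[1,-1,-1])
    return -R.T@V[:3,3], d/np.linalg.norm(d)
def onz(c,uv,z):
    o,d=ray(c,uv); return o+d*(z-o[2])/d[2]
def cross(rs):
    A=sum(np.eye(3)-np.outer(d,d) for o,d in rs);b=sum((np.eye(3)-np.outer(d,d))@o for o,d in rs)
    p=np.linalg.solve(A,b); return p,[np.linalg.norm(np.cross(p-o,d)) for o,d in rs]
def proj(c,p):
    q=np.array(c["view"])@np.r_[p,1]; q=np.array(c["K"])@(q[:3]*[1,-1,-1]); return q[:2]/q[2]
E
python3 - <<'E'
from h import *
t=dict(np.load("top0.npz"));s=dict(np.load("scene0.npz"))
def big(m,box):
    k=np.zeros_like(m);x0,y0,x1,y1=box;k[y0:y1,x0:x1]=m[y0:y1,x0:x1]
    return max(cv2.findContours(k.astype(np.uint8),0,1)[0],key=cv2.contourArea)
im=t["color"];hsv=cv2.cvtColor(im,cv2.COLOR_RGB2HSV)
c=big((hsv[...,1]<60)&(hsv[...,2]>150),(250,145,370,235))
r=cv2.boxPoints(cv2.minAreaRect(c))
P=np.array([onz(t,p,.16) for p in r]);print(r.round(1).tolist(),P.round(4).tolist(),P.mean(0),[np.linalg.norm(P[i]-P[i-1]).round(4) for i in range(4)])
b=big((hsv[...,0]<13)&(hsv[...,1]>110),(205,188,240,222)); rb=cv2.minAreaRect(cv2.convexHull(b)); print("block",rb,onz(t,rb[0],.05),[onz(t,p,.05).round(3).tolist() for p in cv2.boxPoints(rb)])
g=big((hsv[...,2]<60),(150,155,205,205));print("gift",cv2.minAreaRect(g),onz(t,cv2.minAreaRect(g)[0],.08))
print("candle",onz(t,(413.5,206),.087),"cloche",onz(t,(452,192),.01))
a=cv2.resize(im[120:225,205:325],None,fx=5,fy=5,interpolation=cv2.INTER_NEAREST)
d=cv2.resize(s["color"][155:255,300:410],None,fx=5,fy=5,interpolation=cv2.INTER_NEAREST)
cv2.imwrite("pics/c1.png",a[:,:,::-1]);cv2.imwrite("pics/c2.png",d[:,:,::-1])
E
```

```text
[[262.5, 204.3000030517578], [271.79998779296875, 157.8000030517578], [354.20001220703125, 174.1999969482422], [344.79998779296875, 220.8000030517578]] [[0.435, 0.1441, 0.16], [0.5761, 0.1206, 0.16], [0.5298, -0.1263, 0.16], [0.39, -0.0993, 0.16]] [0.48273956 0.00977344 0.16      ] [np.float64(0.2476), np.float64(0.143), np.float64(0.2513), np.float64(0.1424)]
block ((219.25003051757812, 202.25003051757812), (6.363961219787598, 2.8284268379211426), 45.0) [0.45354056 0.29557503 0.05      ] [[0.457, 0.306, 0.05], [0.464, 0.3, 0.05], [0.45, 0.285, 0.05], [0.443, 0.291, 0.05]]
gift ((176.50001525878906, 181.0), (34.46881866455078, 34.46882247924805), 71.56504821777344) [0.51509027 0.42688837 0.08      ]
candle [ 0.44646217 -0.31895596  0.087     ] cloche [ 0.50524676 -0.46511375  0.01      ]
```

View pics/c1.png

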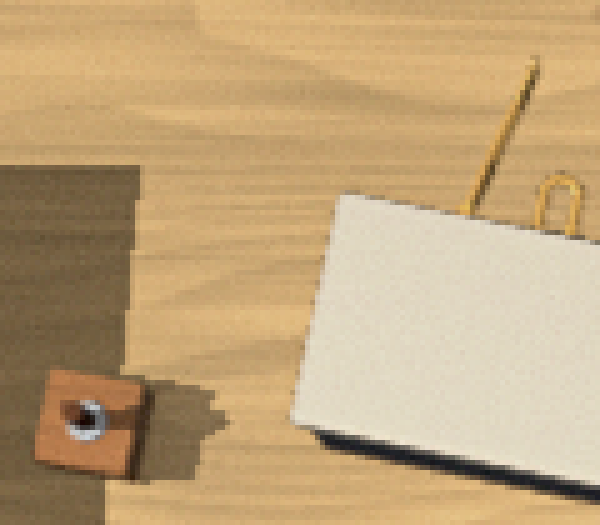

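View pics/c2.png

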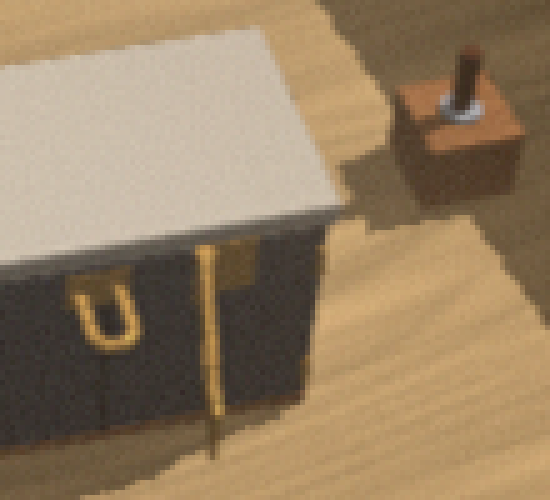

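Crop 1 gives the pin collar at about (222.2,204.0), the hasp from (298.5,162) to (312,132), and the staple loop tip at (316.8,155) centred on x≈316.8 px. Crop 2 gives the collar at (392.2,176.6) and the staple tip at (322.6,224).

```bash
python3 - <<'E'
from h import *
from rig import bot
t=dict(np.load("top0.npz"));s=dict(np.load("scene0.npz"))
C=np.array([.4827,.0098,0]);y=np.array([.184,.983,0]);x=np.array([.983,-.184,0])
def cab(p): d=p-C; return (np.array([d@x,d@y,p[2]])*1000).round(1)
for n,a,b,z in (("collar",(222.2,204.),(392.2,176.6),.054),("loopouter",(316.8,155.),(322.8,224.5),.13),("haspendtop",(312,132),(343.3,238),.148),("grip top",(221.2,203.4),(394,164.3),.099)):
    pa=onz(t,a,z);pb=onz(s,b,z);p,e=cross([ray(t,a),ray(s,b)])
    print(n,pa.round(4),pb.round(4),p.round(4),np.round(e,4),cab(pa),cab(pb))
print("hasp base",cab(onz(t,(298.7,162.5),.148)))
s=bot.read_state();print(s["joint_positions"])
E
```

```text
collar [0.4475 0.2851 0.054 ] [0.4513 0.2854 0.054 ] [0.4484 0.2866 0.0508] [0.001 0.001] [-85.2 264.1  54. ] [-81.6 265.1  54. ]
loopouter [ 0.5941 -0.0142  0.13  ] [ 0.594  -0.0181  0.13  ] [ 0.5937 -0.0159  0.1289] [0.0019 0.0019] [114.   -3.1 130. ] [114.5  -7.  130. ]
haspendtop [0.6614 0.0016 0.148 ] [0.6646 0.0015 0.148 ] [0.6625 0.0021 0.1451] [0.0006 0.0006] [177.1  24.8 148. ] [180.3  25.3 148. ]
grip top [0.4436 0.2789 0.099 ] [0.446  0.2873 0.099 ] [0.4455 0.2826 0.0996] [0.0041 0.0041] [-87.9 257.4  99. ] [-87.2 266.   99. ]
hasp base [ 75.9  45.2 148. ]
[-7.86956420e+01  3.02751921e+01  8.21474774e+01 -1.97803580e-03
  6.76876925e+01 -1.02255345e+01]
```

Emit:
{"op": "move_tool", "data": {
  "plan": {"x": [0.03,0.08,0.12,0.16,0.2,0.24,0.28,0.32,0.36,0.4,0.44,0.48,0.52,0.56,0.6,0.629,0.629,0.629,0.629,0.629],"y": [-0.02,-0.06,-0.08,-0.11,-0.135,-0.16,-0.19,-0.215,-0.245,-0.27,-0.3,-0.325,-0.35,-0.38,-0.41,-0.427,-0.427,-0.427,-0.427,-0.427],"z": [-0.04,-0.04,-0.04,-0.04,-0.04,-0.04,-0.04,-0.04,-0.04,-0.04,-0.04,-0.04,-0.04,-0.04,-0.04,-0.04,-0.04,-0.04,-0.04,-0.04],"wx": [0,0,0,0,0,0,0,0,0,0,0,0,0,0,0,0,0,0,0,0],"wy": [0,0,0,0,0,0,0,0,0,0,0,0,0,0,0,0,0,0,0,0],"wz": [2,5,8,10,12,14,16,18,20,22,24,26,28,30,31,32.1,32.1,32.1,32.1,32.1],"jaw": [0,0,0,0,0,0,0,0,0,0,0,0,0,0,0,0,0,0,0,0]}
}}

```text
time_s: 2.1
position: [0.6571, 0.0454, 0.2625]
tcp_rot: [[0.983, -0.185, -0.001], [-0.185, -0.983, -0.0], [-0.001, 0.0, -1.0]]
force: [-0.6, -0.6, 0.1]
opening: 0.006
grasp_force: 0.0
```

```bash
python3 - <<'E'
from rig import bot,capture
import cv2,numpy as np
s=bot.read_state();c=capture("wrist");print(s["position"],np.array(s["tcp_rot"]).round(4).tolist(),s["joint_positions"],c["K"].tolist(),c["mount"].round(4).tolist(),c.keys(),s["force"])
cv2.imwrite("pics/w1.png",c["color"][:,:,::-1])
T=np.eye(4);T[:3,:3]=s["tcp_rot"];T[:3,3]=s["position"]
np.savez("w1.npz",color=c["color"],K=c["K"],view=np.linalg.inv(T@c["mount"]))
E
```

```text
[0.65707323 0.04538238 0.26245955] [[0.9827, -0.1851, -0.0009], [-0.1851, -0.9827, -0.0002], [-0.0009, 0.0003, -1.0]] [-5.74422411e+00  3.07543445e+01  7.42448659e+01 -1.56310690e-02
  7.50517848e+01  9.49246674e+01] [[291.5547445971991, 0.0, 321.6355723179515], [0.0, 291.5547445971991, 199.63902620530325], [0.0, 0.0, 1.0]] [[0.001, 0.969, 0.247, 0.0664], [1.0, -0.0011, 0.0003, -0.0005], [0.0006, 0.247, -0.969, -0.1625], [0.0, 0.0, 0.0, 1.0]] dict_keys(['color', 'K', 'mount']) [-0.59233059 -0.55182734  0.11019189]
```

View pics/w1.png

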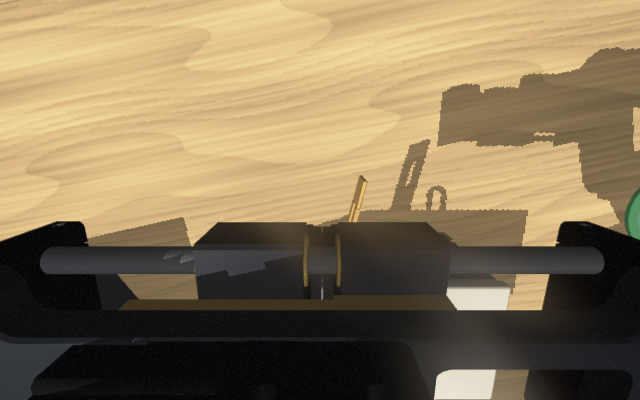

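The wrist view shows the fingers in the middle, the hasp end at about (362,178) and the staple hidden behind the gripper. I'll check the hasp end from it.

```bash
python3 - <<'E'
from h import *
w=dict(np.load("w1.npz"))
C=np.array([.4827,.0098,0]);y=np.array([.184,.983,0]);x=np.array([.983,-.184,0])
for uv in((362,177),(353,222)):
    p=onz(w,uv,.148);d=p-C;print(p.round(4),d@x,d@y)
p=np.array([.6571,.0454,0])-C;print(p@x,p@y)
E
```

```text
[0.6679 0.0045 0.148 ] 0.18303891656318275 0.028851212908355166
[0.6245 0.0202 0.148 ] 0.1374914356118838 0.03629512286584861
0.1648848 0.0670844
```

Emit:
{"op": "move_tool", "data": {
  "plan": {"x": [0.002,0.004,0.004,0.004,0.004,0.004,0.004,0.002,0,-0.005,-0.01,-0.015,-0.021,-0.027,-0.034,-0.042,-0.05,-0.05],"y": [0,0,0,0,0,0.01,0.022,0.034,0.046,0.057,0.068,0.077,0.085,0.091,0.098,0.103,0.107,0.107],"z": [0.04,0.08,0.12,0.14,0.14,0.14,0.14,0.14,0.14,0.14,0.14,0.14,0.14,0.14,0.14,0.14,0.14,0.14],"wx": [0,0,0,0,0,0,0,0,0,0,0,0,0,0,0,0,0,0],"wy": [0,0,0,0,0,0,0,0,0,0,0,0,0,0,0,0,0,0],"wz": [0,0,0,0,0,0,0,0,0,0,0,0,0,0,0,0,0,0],"jaw": [0,0,0,0,0,0,0,0,0,0,0,0,0,0,0,0,0,0]}
}}

```text
time_s: 3.95
position: [0.5872, -0.0494, 0.1224]
tcp_rot: [[0.983, -0.184, -0.002], [-0.184, -0.983, 0.0], [-0.002, 0.0, -1.0]]
force: [-0.5, -0.3, -0.3]
opening: 0.005
grasp_force: 0.0
```

Emit:
{"op": "move_tool", "data": {
  "plan": {"x": [-0.007,-0.014,-0.02,-0.024,-0.024],"y": [0.002,0.005,0.008,0.008,0.008],"z": [0,0,0,0,0],"wx": [0,0,0,0,0],"wy": [0,0,0,0,0],"wz": [0,0,0,0,0],"jaw": [0,0,0,0,0]}
}}

```text
time_s: 4.45
position: [0.5635, -0.0529, 0.1226]
tcp_rot: [[0.983, -0.184, -0.0], [-0.184, -0.983, -0.0], [-0.0, 0.0, -1.0]]
force: [-0.3, -0.1, 0.6]
opening: 0.006
grasp_force: 0.0
```

Emit:
{"op": "move_tool", "data": {
  "plan": {"x": [-0.002,-0.004,-0.004],"y": [0,0,0],"z": [0,0,0],"wx": [0,0,0],"wy": [0,0,0],"wz": [0,0,0],"jaw": [0,0,0]}
}}

```text
time_s: 4.75
position: [0.5633, -0.0528, 0.1229]
tcp_rot: [[0.983, -0.184, 0.007], [-0.184, -0.983, -0.002], [0.008, 0.0, -1.0]]
force: [6.0, -0.4, -4.1]
opening: 0.006
grasp_force: 3.1
```

Emit:
{"op": "move_tool", "data": {
  "plan": {"x": [-0.002,-0.002],"y": [0,0],"z": [0,0],"wx": [0,0],"wy": [0,0],"wz": [0,0],"jaw": [0,0]}
}}

```text
time_s: 4.95
position: [0.5633, -0.0528, 0.1231]
tcp_rot: [[0.983, -0.184, 0.011], [-0.184, -0.983, -0.002], [0.012, 0.0, -1.0]]
force: [9.4, -1.0, -6.7]
opening: 0.007
grasp_force: 4.6
```

Emit:
{"op": "move_tool", "data": {
  "plan": {"x": [0.012,0.025,0.025,0.025,0.015,-0.02,-0.06,-0.081,-0.081,-0.081,-0.081],"y": [0,0,0,0,0,-0.02,-0.03,-0.032,-0.032,-0.032,-0.032],"z": [0,0,-0.04,-0.09,-0.13,-0.14,-0.14,-0.14,-0.14,-0.14,-0.14],"wx": [0,0,0,0,0,0,0,0,0,0,0],"wy": [0,0,0,0,0,0,0,0,0,0,0],"wz": [0,0,0,0,0,0,0,0,0,0,0],"jaw": [0,0,0,0,0.2,0.5,0.5,0.5,0.5,0.5,0.5]}
}}

```text
time_s: 6.05
position: [0.4856, -0.0058, 0.2627]
tcp_rot: [[0.983, -0.184, 0.001], [-0.184, -0.983, -0.0], [0.001, 0.0, -1.0]]
force: [0.1, 0.3, -0.1]
opening: 0.478
grasp_force: 0.0
```

```bash
python3 - <<'E'
from rig import bot,capture
import cv2,numpy as np
s=bot.read_state();c=capture("wrist")
T=np.eye(4);T[:3,:3]=s["tcp_rot"];T[:3,3]=s["position"]
np.savez("w2.npz",color=c["color"],K=c["K"],view=np.linalg.inv(T@c["mount"]))
cv2.imwrite("pics/w2.png",cv2.resize(c["color"][60:260,220:420,::-1],None,fx=3,fy=3,interpolation=cv2.INTER_NEAREST))
t=capture("top");np.savez("top1.npz",**t)
E
```

```text
(no output)
```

View pics/w2.png

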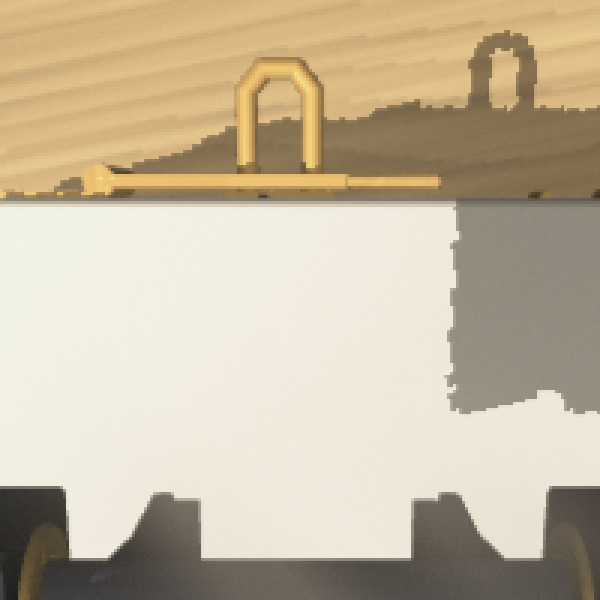

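The hasp lies flat along the doors: in the crop its leaf spans x 97 to 440 at y≈180. The staple loop's outer legs are at x 235 and 322, with the tip at y=57, and the board edge is at y=200. Next I'll compute the staple pose.

```bash
python3 - <<'E'
from h import *
w=dict(np.load("w2.npz"));t=dict(np.load("top0.npz"))
C=np.array([.4827,.0098,0]);y=np.array([.184,.983,0]);x=np.array([.983,-.184,0])
def f(n,X,Y,z):
    p=onz(w,(219.7+X/3,59.7+Y/3),z);d=p-C;print(n,p.round(4),(1000*np.array([d@x,d@y])).round(1));return p
a=f("legL",235,120,.13);b=f("legR",323,120,.13);f("tip",279,57,.13)
f("inL",257.5,120,.13);f("inR",302,120,.13);f("intip",279,80,.13)
f("hingeTop",97,180,.148);f("leaf outer",250,174,.148);f("leaf outer",120,174,.148);f("leafend",440,177,.148)
f("boardL",5,203,.16);f("boardR",590,201,.16);f("shadow",0,0,0)
# top view now, loop
t1=dict(np.load("top1.npz"))
cv2.imwrite("pics/t1.png",cv2.resize(t1["color"][135:185,285:345,::-1],None,fx=8,fy=8,interpolation=cv2.INTER_NEAREST))
E
```

```text
legL [0.5787 0.0006 0.13  ] [96.1  8.6]
legR [ 0.5736 -0.0272  0.13  ] [ 96.1 -19.6]
tip [ 0.5947 -0.0169  0.13  ] [115.   -5.6]
inL [ 0.5774 -0.0065  0.13  ] [96.1  1.4]
inR [ 0.5748 -0.0205  0.13  ] [ 96.1 -12.9]
intip [ 0.588  -0.0156  0.13  ] [108.2  -5.6]
hingeTop [0.5677 0.0445 0.148 ] [77.2 49.7]
leaf outer [ 0.5609 -0.0019  0.148 ] [79.   2.9]
leaf outer [0.5681 0.0371 0.148 ] [78.9 42.6]
leafend [ 0.5494 -0.0588  0.148 ] [ 78.2 -55.1]
boardL [0.5655 0.07   0.16  ] [70.4 74.4]
boardR [ 0.5347 -0.0994  0.16  ] [ 71.2 -97.8]
shadow [ 0.6601  0.1015 -0.    ] [157.6 122.8]
```

Emit:
{"op": "move_tool", "data": {
  "plan": {"x": [-0.02,-0.045,-0.07,-0.095,-0.12,-0.145,-0.165,-0.175,-0.175,-0.175,-0.175],"y": [-0.03,-0.07,-0.11,-0.15,-0.19,-0.23,-0.265,-0.28,-0.28,-0.28,-0.28],"z": [0,0,0,0,0,0,0.02,0.04,0.04,0.04,0.04],"wx": [0,0,0,0,0,0,0,0,0,0,0],"wy": [0,0,0,0,0,0,0,0,0,0,0],"wz": [0,0,0,0,0,0,0,0,0,0,0],"jaw": [0.5,0.5,0.5,0.5,0.5,0.5,0.5,0.5,0.5,0.5,0.5]}
}}

```text
time_s: 7.25
position: [0.365, 0.3016, 0.2231]
tcp_rot: [[0.983, -0.185, 0.001], [-0.185, -0.983, 0.0], [0.001, -0.0, -1.0]]
force: [-0.3, -0.0, 0.1]
opening: 0.499
grasp_force: 0.0
```

```bash
python3 - <<'E'
from rig import bot,capture
import cv2,numpy as np
s=bot.read_state();c=capture("wrist")
T=np.eye(4);T[:3,:3]=s["tcp_rot"];T[:3,3]=s["position"]
np.savez("w3.npz",color=c["color"],K=c["K"],view=np.linalg.inv(T@c["mount"]))
cv2.imwrite("pics/w3.png",cv2.resize(c["color"][60:260,220:420,::-1],None,fx=3,fy=3,interpolation=cv2.INTER_NEAREST))
E
```

```text
(no output)
```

View pics/w3.png

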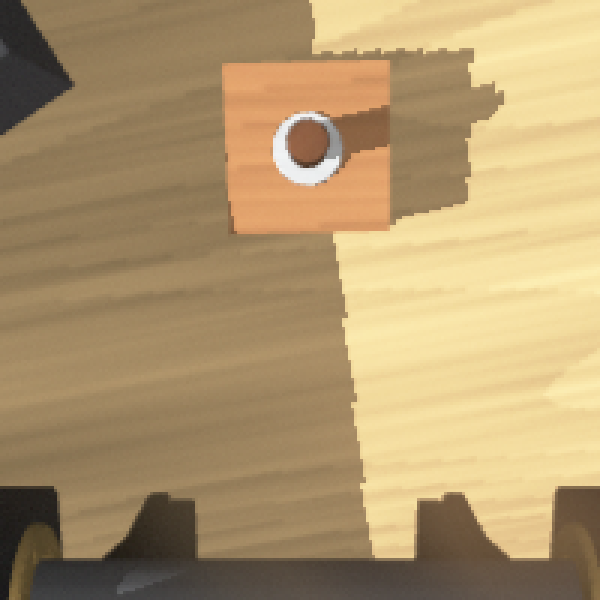

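The wrist crop shows the pin collar centred at (308,149), the grip top at (309,141), and the block spanning x 222–390, y 60–234.

```bash
python3 - <<'E'
from h import *
w=dict(np.load("w3.npz"))
P=np.array([.365,.3016,0]);R=np.array([[.983,-.185],[-.185,-.983]])
for n,X,Y,z in(("collar",308,149,.054),("colL",272.5,149,.054),("colR",344,149,.054),("grip",308.5,141,.099),("block",307,147,.05),("bl",222.5,147,.05),("br",390,147,.05)):
    p=onz(w,(219.7+X/3,59.7+Y/3),z);print(n,p.round(4),(R.T@(p-P)[:2]).round(4))
E
```

```text
collar [0.447  0.2862 0.054 ] [ 0.0835 -0.    ]
colL [0.4494 0.2988 0.054 ] [ 0.0835 -0.0129]
colR [0.4446 0.2734 0.054 ] [0.0835 0.013 ]
grip [0.4471 0.2861 0.099 ] [0.0836 0.0001]
block [0.448  0.2864 0.05  ] [ 0.0844 -0.0004]
bl [0.4537 0.3169 0.05  ] [ 0.0844 -0.0314]
br [0.4424 0.2564 0.05  ] [0.0844 0.0301]
```

Emit:
{"op": "move_tool", "data": {
  "plan": {"x": [0.03,0.06,0.0836,0.0836,0.0836,0.0836,0.0836,0.0836,0.0836,0.0836,0.0836,0.0836,0.0836,0.0836,0.0836,0.0836,0.0836,0.0836,0.0836],"y": [0,0,0,0,0,0,0,0,0,0,0,0,0,0,0,0,0,0,0],"z": [0.02,0.04,0.06,0.08,0.1,0.12,0.14,0.155,0.163,0.163,0.163,0.163,0.163,0.163,0.163,0.163,0.163,0.163,0.163],"wx": [0,0,0,0,0,0,0,0,0,0,0,0,0,0,0,0,0,0,0],"wy": [0,0,0,0,0,0,0,0,0,0,0,0,0,0,0,0,0,0,0],"wz": [0,0,0,0,0,0,0,0,0,0,0,0,0,0,0,0,0,0,0],"jaw": [0.5,0.5,0.5,0.5,0.5,0.5,0.5,0.5,0.5,0.5,0.5,0.1,0,0,0,0,0,0,0]}
}}

```text
time_s: 9.2
position: [0.4458, 0.2867, 0.0598]
tcp_rot: [[0.983, -0.183, 0.0], [-0.183, -0.983, 0.0], [0.0, -0.0, -1.0]]
force: [-0.3, -0.5, 2.0]
opening: 0.152
grasp_force: 30.0
```

Emit:
{"op": "move_tool", "data": {
  "plan": {"x": [0,0,0,0,0,0,0,0.01,0.03,0.055,0.08,0.1,0.12,0.14,0.16,0.175,0.182,0.182,0.182,0.182],"y": [0,0,0,0,0,0,0,0.01,0.04,0.075,0.11,0.145,0.18,0.21,0.24,0.26,0.271,0.271,0.271,0.271],"z": [-0.01,-0.025,-0.045,-0.07,-0.1,-0.13,-0.16,-0.18,-0.185,-0.185,-0.185,-0.185,-0.185,-0.185,-0.185,-0.185,-0.185,-0.185,-0.185,-0.185],"wx": [0,0,0,0,0,0,0,0,0,0,0,0,0,0,0,0,0,0,0,0],"wy": [0,0,0,0,0,0,0,0,0,0,0,0,0,0,0,0,0,0,0,0],"wz": [0,0,0,0,0,0,0,0,0,0,0,0,0,0,0,0,0,0,0,0],"jaw": [0,0,0,0,0,0,0,0,0,0,0,0,0,0,0,0,0,0,0,0]}
}}

```text
time_s: 11.2
position: [0.5741, -0.0116, 0.2445]
tcp_rot: [[0.983, -0.182, -0.001], [-0.182, -0.983, 0.001], [-0.001, -0.001, -1.0]]
force: [-0.1, -0.2, -0.8]
opening: 0.155
grasp_force: 30.0
```

```bash
python3 - <<'E'
from rig import bot,capture
import cv2,numpy as np
s=bot.read_state();c=capture("wrist");t=capture("scene")
p=np.array(s["position"]);R=np.array(s["tcp_rot"]);print(p.round(4),R.round(4).tolist(),(R.T@(np.array([.5748,-.0131,.2])-p)).round(4),s["opening"])
T=np.eye(4);T[:3,:3]=R;T[:3,3]=p
np.savez("w4.npz",color=c["color"],K=c["K"],view=np.linalg.inv(T@c["mount"]));np.savez("s4.npz",**t)
a=cv2.resize(c["color"][60:260,220:420,::-1],(400,400),interpolation=0);b=cv2.resize(t["color"][150:250,270:370,::-1],(400,400),interpolation=0)
cv2.imwrite("pics/w4.png",np.hstack([a,b]))
E
```

```text
[ 0.5741 -0.0116  0.2445] [[0.9833, -0.182, -0.0011], [-0.182, -0.9833, 0.0007], [-0.0012, -0.0005, -1.0]] [0.001  0.0013 0.0445] 0.154931400640439
```

View pics/w4.png

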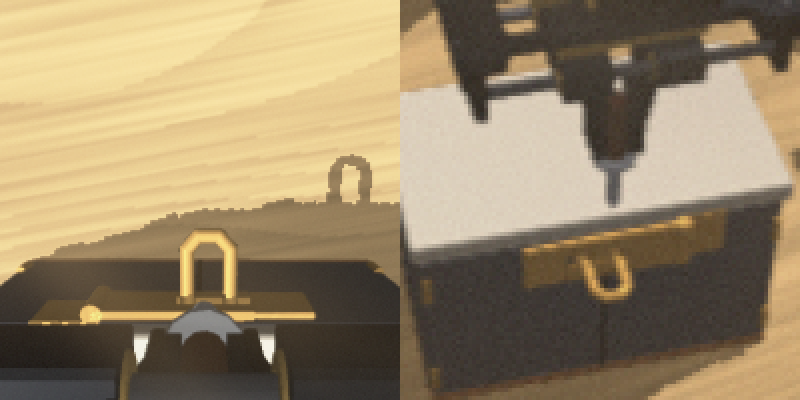

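The wrist crop (left) shows the loop legs' outer edges at x≈181 and 237 and the collar centred at x≈205. The scene crop (right) shows the pin hanging upright above the loop. Next I'll compare their lateral offsets in the tool frame.

```bash
python3 - <<'E'
from h import *
w=dict(np.load("w4.npz"))
P=np.array([.5741,-.0116,0]);R=np.array([[.9833,-.182],[-.182,-.9833]])
im=w["color"].astype(int);hsv=cv2.cvtColor(w["color"],cv2.COLOR_RGB2HSV)
for r in (190,194,198,202): # brass in row
    m=np.where((hsv[r,295:350,1]>110)&(hsv[r,295:350,2]>110)&(hsv[r,295:350,0]<30))[0]+295; print(r,m.tolist())
for r in (214,217,220,222):
    g=np.where((hsv[r,295:350,1]<60)&(hsv[r,295:350,2]>70))[0]+295; print(r,g.tolist())
for n,u,v,z in(("legL",310.2,190,.13),("legR",338.7,190,.13),("tip",324.5,174.5,.13),("collar",322.3,213,.236)):
    p=onz(w,(u,v),z);print(n,p.round(4),(R.T@(p-P)[:2]).round(4))
E
```

```text
190 [310, 311, 312, 313, 314, 315, 316, 331, 332, 333, 334, 335, 336, 337, 338]
194 [310, 311, 312, 313, 314, 315, 316, 332, 333, 334, 335, 336, 337, 338]
198 [310, 311, 312, 313, 314, 315, 316, 332, 333, 334, 335, 336, 337, 338]
202 [310, 311, 312, 313, 314, 315, 316, 332, 333, 334, 335, 336, 337]
214 [316, 317, 318, 319, 320, 321, 322, 323, 324, 325, 326, 327]
217 [312, 313, 314, 315, 316, 317, 318, 319, 320, 321, 322, 323, 324, 325, 326, 327, 328, 329, 330, 331, 332]
220 [307, 308, 309, 310, 311, 312, 313, 314, 315, 316, 317, 318, 319, 320, 321, 322, 323, 324, 325, 326, 327, 328, 329, 330, 331, 332, 333, 334, 335, 336]
222 [295, 296, 297, 298, 299, 300, 301, 302, 303, 304, 305, 306, 307, 308, 309, 310, 311, 312, 313, 314, 315, 316, 317, 318, 319, 320, 321, 322, 323, 324, 325, 326, 327, 328, 329, 330, 331, 332, 333, 334, 335, 336, 337, 338, 339, 340, 341, 342, 343, 344, 345, 346, 347, 348, 349]
legL [ 0.5814 -0.001   0.13  ] [ 0.0053 -0.0118]
legR [ 0.5764 -0.0282  0.13  ] [0.0053 0.0159]
tip [ 0.5939 -0.0174  0.13  ] [0.0205 0.0021]
collar [ 0.5882 -0.0141  0.236 ] [ 0.0143 -0.0001]
```

Emit:
{"op": "move_tool", "data": {
  "plan": {"x": [0.0008,0.0008,0.0008,0.0008,0.0008,0.0008,0.0008,0.0008,0.0008,0.0008,0.0008],"y": [0.0018,0.0018,0.0018,0.0018,0.0018,0.0018,0.0018,0.0018,0.0018,0.0018,0.0018],"z": [0,0.01,0.025,0.04,0.05,0.055,0.06,0.065,0.07,0.07,0.07],"wx": [0,0,0,0,0,0,0,0,0,0,0],"wy": [0,0,0,0,0,0,0,0,0,0,0],"wz": [0,0,0,0,0,0,0,0,0,0,0],"jaw": [0,0,0,0,0,0,0,0,0,0,0]}
}}

```text
time_s: 12.4
position: [0.5756, -0.0151, 0.1747]
tcp_rot: [[0.983, -0.183, 0.0], [-0.183, -0.983, -0.0], [0.0, -0.0, -1.0]]
force: [-0.5, 0.5, 0.3]
opening: 0.153
grasp_force: 30.0
```

Emit:
{"op": "move_tool", "data": {
  "plan": {"x": [-0.0005,-0.0005,-0.0005,-0.0005,-0.0005,-0.0005,-0.0005,-0.0005,-0.0005,-0.0005],"y": [-0.0014,-0.0014,-0.0014,-0.0014,-0.0014,-0.0014,-0.0014,-0.0014,-0.0014,-0.0014],"z": [0,0,0.005,0.01,0.015,0.02,0.025,0.029,0.029,0.029],"wx": [0,0,0,0,0,0,0,0,0,0],"wy": [0,0,0,0,0,0,0,0,0,0],"wz": [0,0,0,0,0,0,0,0,0,0],"jaw": [0,0,0,0,0,0,0,0,0,0]}
}}

```text
time_s: 13.4
position: [0.5753, -0.0136, 0.1455]
tcp_rot: [[0.983, -0.183, -0.0], [-0.183, -0.983, 0.0], [-0.0, -0.0, -1.0]]
force: [0.3, 0.2, -0.7]
opening: 0.15
grasp_force: 30.0
```

Emit:
{"op": "move_tool", "data": {
  "plan": {"x": [0,0,0],"y": [0,0,0],"z": [0.001,0.002,0.002],"wx": [0,0,0],"wy": [0,0,0],"wz": [0,0,0],"jaw": [0,0,0]}
}}

```text
time_s: 13.7
position: [0.5752, -0.0136, 0.1436]
tcp_rot: [[0.983, -0.183, 0.0], [-0.183, -0.983, -0.0], [0.0, 0.0, -1.0]]
force: [0.6, 0.3, -1.2]
opening: 0.151
grasp_force: 30.0
```

Emit:
{"op": "move_tool", "data": {
  "plan": {"x": [0,0,0,0,0,0],"y": [0,0,0,0,0,0],"z": [0,0,0,0,0,0],"wx": [0,0,0,0,0,0],"wy": [0,0,0,0,0,0],"wz": [0,0,0,0,0,0],"jaw": [0.2,0.25,0.3,0.4,0.5,0.5]}
}}

```text
time_s: 14.3
position: [0.5753, -0.0136, 0.1436]
tcp_rot: [[0.983, -0.183, 0.0], [-0.183, -0.983, 0.0], [0.0, -0.0, -1.0]]
force: [-0.2, 0.2, -0.1]
opening: 0.465
grasp_force: 0.0
```

Emit:
{"op": "move_tool", "data": {
  "plan": {"x": [0,0,0,0,-0.02,-0.05,-0.085,-0.085,-0.085,-0.085],"y": [0,0,0,0,0,0,0,0,0,0],"z": [-0.015,-0.03,-0.05,-0.08,-0.11,-0.12,-0.12,-0.12,-0.12,-0.12],"wx": [0,0,0,0,0,0,0,0,0,0],"wy": [0,0,0,0,0,0,0,0,0,0],"wz": [0,0,0,0,0,0,0,0,0,0],"jaw": [0.5,0.5,0.5,0.5,0.5,0.5,0.5,0.5,0.5,0.5]}
}}

```text
time_s: 15.3
position: [0.4929, 0.0017, 0.2638]
tcp_rot: [[0.983, -0.184, 0.002], [-0.184, -0.983, -0.0], [0.002, 0.0, -1.0]]
force: [0.2, -0.4, 0.6]
opening: 0.502
grasp_force: 0.0
```

```bash
python3 - <<'E'
from rig import bot,capture
import cv2,numpy as np
s=bot.read_state();c=capture("wrist");t=capture("scene")
T=np.eye(4);T[:3,:3]=s["tcp_rot"];T[:3,3]=s["position"]
np.savez("w5.npz",color=c["color"],K=c["K"],view=np.linalg.inv(T@c["mount"]))
a=cv2.resize(c["color"][60:260,220:420,::-1],(400,400),interpolation=0);b=cv2.resize(t["color"][150:250,270:370,::-1],(400,400),interpolation=0)
cv2.imwrite("pics/w5.png",np.hstack([a,b]))
E
```

```text
(no output)
```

View pics/w5.png

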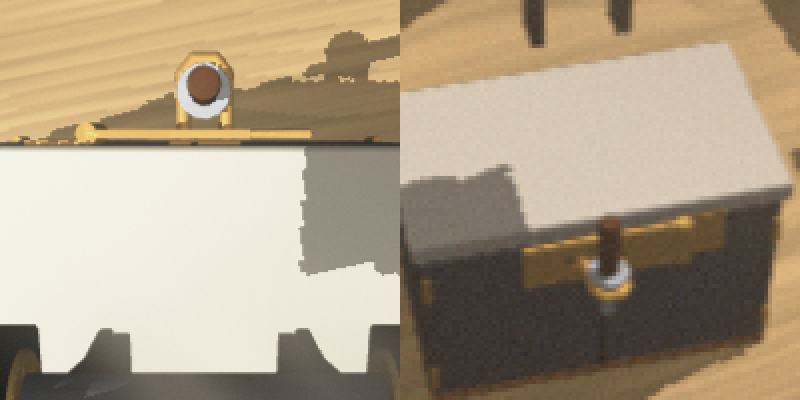

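Both views show the pin upright in the loop, with its collar at (203,92) in the wrist crop centred on the loop. The hasp is flat and the gripper is clear, so I'm handing in.

```bash
python3 -c "
from rig import bot
print(bot.hand_in())"
```

```text
the job is handed in; nothing more can be done
None
```

I handed the job in at about 15 s of the 61 s allowed: the hasp is shut flat against the doors and the pin hangs upright through the staple loop, released. The arm never went near the candle, gift box or cloche. The hand-in gave no verdict.

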